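# Clip the food box shut

### The arm

A 6-joint arm with a two-finger parallel gripper is mounted at the origin on the work surface. World frame = base frame: x ahead of the robot, y to its left, z up, the work surface at z = 0. Lengths are in mm, angles in rad, forces in N, time in s.
With the tool pointing down it reaches from about 350 to 975 mm from the base axis. Payload 7.1 kg.
Tool frame: the origin (TCP) lies midway between the tips of the shut fingers; the grasp point (between the pads) lies 19 mm behind it (ctrl.tcp_to_grasp is the distance from the TCP to the grasp point, in mm); z points along the fingers, y is the line along which they close (so a half turn about z gives the same grasp; the last joint's range is limited). The gripper opens to 88 mm and grips with 3 to 60 N. Pads are 20 mm wide; open, the fingers measure 115 mm over their backs; the gripper's body (75 mm by 178 mm) begins 61 mm behind the grasp point.
Start: joints at [1.29, 0.423, 1.63, -0, 1.089, -0.019], TCP at [161.731, 603.695, 222.675] pointing down, gripper open.
Joint ranges: [-3, 3], [-0.9, 2.11], [0.09, 2.58], [-1.31, 4.45], [0.11, 2.69], [-2.54, 2.54]. Speed limits (rad/s): [2.39, 2.39, 3.01, 3.14, 3.14, 3.14].

### API

Orientations are given as a rotation vector (axis times angle).
In Python, from workcell import get_obs, cams, ticket, boxes_of, ctrl gives the robot as it stands.
- The arm moves only by the shell command python3 -m creep 'ROWS' [OPENING]. ROWS is JSON, one flat list of numbers, 4 for each row, row after row: the shift along the world's x, y, z in m, then the turn about the world's z in rad. In form: [tx, ty, tz, spin, tx, ty, tz, spin, ...]. A call has 1 to 10 rows; each row is the pose to reach, as a shift and turn from the pose commanded when the call began; what a row does not reach only later rows make up. A row lasts 1/12 s, in which the tool goes at most 41.7 mm and 7.16 degrees, less where a joint would pass 70% of its speed; a pose out of reach is approached as far as the arm can. A call with a gripper value outside its range is refused whole. OPENING is the opening, from 0 (shut) to 1 (fully open), set as the call begins (- or left out, the last holds). The fingers move at their own pace and stop on an object; the grip force is fixed at half the most. Time passes only in rows, so rows that repeat a pose let the fingers close. It gives the time, the measured TCP pose, the force, the opening and the grip force at its end, in the units of the state.
- get_obs(): the state, without advancing time (a new reading comes with each control period).
- cams.get_image(name): name is "scene" or "top" or "wrist"; returns (picture, depth): 400x640x3 uint8, red, green, blue; 400x640 float32, mm along the optical axis (not along the pixel's ray), 0 where there is no reading.
- cams.get_calibration(name): a dict with "mtx" (3x3 intrinsics, pixels), "D" ([k1, k2, p1, p2, k3] as OpenCV has them; the pictures are not rectified), "R" (3x3) and "t" (3): a world point X has camera coordinates R X + t; the wrist camera has in their place "mount" (4x4, takes a point from camera to tool coordinates, whose origin is the TCP and whose axes are the flange's). Camera axes: x right, y down, z forward; pixel columns grow to the right and rows downward; lengths in mm; the calibration is good to about 2 mm. A picture is of the moment at which its call begins: read the wrist's pose just before it. get_calibration takes no time and is no camera call.
- ticket.close_job(): hands the job in; it is judged then, once.
Trained networks look in the newest picture that a camera, given by its name, has taken for a name from the list of things; names that differ only in an ending like _2 or _b are one class to them, and where a whole thing is asked for, a point or a joint stands for the part that bears it (a point fixed in the world has none). Each returns a list of dicts, best first, with "score" (0 to 1); they miss things now and then, are a little off and sometimes report something else, mostly with a low value. They report only what shows in the picture. A call takes as long as a camera call. They do not tell look-alikes from the thing itself.
- boxes_of(camera, target): "centre" ([column, row] in pixels, amid what is visible of it).
The state is a dict: "t": time; "qpos": joint angles; "qvel": joint speeds; "joint_torque": joint torques, N m; "ee_pos": TCP position; "orientation": TCP orientation; "ft_force": force on the tool from outside, world axes, zero at the start; "moment": the same for the moment, N m; "width": finger opening in mm; "grasp_force": force on a finger pad.
Only numpy, scipy, OpenCV 4.12 (cv2) and the standard library are available. Lean on these libraries where they do the work, as an engineer would, in place of code of your own. Each camera call takes 0.05 s, during which the arm holds its last target. There are 200 camera calls.

### The job

On the worktop stand two glass food boxes with grey clip-lock lids; on one of them the two long locking wings are still standing open. Fold each open wing over and down with the fingertips and push it gently against the side of the box until its edge catch snaps under the glass lip and the wing stays shut by itself. Only push, picking nothing up: do not lift or tip the box or shove it across the worktop, and leave everything else where it stands.

Things in the scene. Friction and masses are not known exactly. Their poses are not given: they have to be found in the camera images.
- food_box: clear glass clip-lock box of potatoes with a grey lid, about 1.9 kg, loose on a grippy silicone foot (slides at some 10 to 15 N sideways). Glass 166 x 116 mm, lid 180 x 130 mm, lid top 75 mm above the worktop. Of the lid's four locking wings the two at the short ends are shut and fixed; the two on the long sides stand open. Origin: centre of its underside; x along the long sides, z up
- wing_a (a joint): angle (rad) of the wing on the food box's +y long side: 0 shut, hanging straight down; 1.57 straight out; up to 2.4, slanting up. Stays put between 0.8 and 2.1. From 0.58 inward its catch rides on the glass lip: 3 to 7 N on the free edge pushes it past (hardest from 0.45 to 0.3), then it snaps under the lip, rests at about 0.02 and stays; let go earlier, it springs back to about 0.5 or more
- wing_a_hinge (a point): point on the food box: middle of the hinge line of the wing on its +y long side, 70 mm above the worktop, 66 mm from the box's middle; the hinge line runs along the box's x. Its axes are those of the box
- wing_a_edge (a point): middle of this wing's free edge, outer face. The wing is a grey panel 90 mm along the hinge, 35 mm from hinge to free edge, 3 mm thick; shut, its outer face is 4 mm outside the hinge line (edge 6 mm), its edge 35 mm below it. Axes turn with it: x along the hinge, y out of the outer face (which looks up when the wing sticks straight out), z from edge to hinge
- wing_b (a joint): angle (rad) of the wing on the food box's -y long side: 0 shut, hanging straight down; 1.57 straight out; up to 2.4, slanting up. Stays put between 0.8 and 2.1. From 0.58 inward its catch rides on the glass lip: 3 to 7 N on the free edge pushes it past (hardest from 0.45 to 0.3), then it snaps under the lip, rests at about 0.02 and stays; let go earlier, it springs back to about 0.5 or more
- wing_b_hinge (a point): point on the food box: middle of the hinge line of the wing on its -y long side, 70 mm above the worktop, 66 mm from the box's middle; the hinge line runs along the box's x. Its axes are those of the box
- wing_b_edge (a point): middle of this wing's free edge, outer face. The wing is a grey panel 90 mm along the hinge, 35 mm from hinge to free edge, 3 mm thick; shut, its outer face is 4 mm outside the hinge line (edge 6 mm), its edge 35 mm below it. Axes turn with it: x along the hinge, y out of the outer face (which looks up when the wing sticks straight out), z from edge to hinge
- shut_box: the twin of the food box, same sizes and make, but all four wings are already shut. A bystander, loose, about 1.7 kg. Origin: centre of its underside, x along its long sides, z up
- salt_jar: white salt jar with a steel cap, 48 mm across, 62 mm high, loose bystander beyond one short end of the food box. Origin: centre of its underside
- spice_tin: dark round spice tin, 46 mm across, 55 mm high, loose bystander beyond the food box's other short end. Origin: centre of its underside
- mug: white mug, 82 mm across, 92 mm high, loose bystander. Origin: centre of its underside
- pepper_mill: dark wooden pepper mill, 58 mm across the foot, 190 mm high, loose bystander. Origin: centre of its underside
- oil_bottle: green glass oil bottle, 64 mm across, 240 mm high, loose bystander. Origin: centre of its underside
Not all that is in view belongs to the job. Leave any red or turquoise look-alike of the food_box alone.

How it is judged (in metres and radians):
At the end, for the whole second after the job is handed in: Both long wings are snapped shut (joint below 0.06 rad) and stay so untouched; the food box stands level and at rest within 40 mm of where it stood; every bystander is within 30 mm of where it stood (value of joint each of wing_a, wing_b below 0.06 rad and velocity of joint each of wing_a, wing_b below 0.1 rad/s and distance of food_box from where it was at the start of the episode below 0.04 m and angle between food_box's own z axis and vertical below 0.05 rad and linear speed of food_box below 0.01 m/s and distance of each of shut_box, salt_jar, spice_tin, mug, pepper_mill, oil_bottle from where it was at the start of the episode below 0.03 m).
It fails at once if the food box is lifted or tipped (height (world z) of food_box above 0.012 m or angle between food_box's own z axis and vertical above 0.12 rad).
It fails at once if the food box is shoved more than 40 mm (distance of food_box from where it was at the start of the episode above 0.04 m).
It fails at once if the fingers bear on or squeeze the food box and its wings with more than 40 N (contact force between the fingers and food_box above 40 N).
It fails at once if a bystander is pushed, lifted or knocked over (more than 30 mm) (distance of any of shut_box, salt_jar, spice_tin, mug, pepper_mill, oil_bottle from where it was at the start of the episode above 0.03 m).
It also fails if it takes over 45 s, if anything falls off the work surface, if the arm or the gripper's body presses on something with over 40 N, if the wrist force passes 120 N, or if a joint passes its speed limit or range.

## Working session

There is one attempt and no reset: what is moved stays moved. The work goes in short steps, Python scripts to look and compute and a shell command to move; the robot and the scene stay as the last step left them, time stands still between calls to the robot, and variables do not carry over. Pictures are saved under pics/ and viewed, at most 10 in all, crops included, and the job is handed in when it is done.

```bash
mkdir -p pics; ls; cat > h.py <<'E'
import numpy as np,cv2
from workcell import get_obs,cams,ticket,boxes_of,ctrl
from scipy.spatial.transform import Rotation as Ro
def cam(n):
    o=get_obs(); im,d=cams.get_image(n); c=cams.get_calibration(n)
    if 'mount' in c:
        T=np.eye(4);T[:3,:3]=Ro.from_rotvec(o['orientation']).as_matrix();T[:3,3]=o['ee_pos'];W=T@np.array(c['mount'])
    else:
        W=np.eye(4);R=np.array(c['R']);W[:3,:3]=R.T;W[:3,3]=-R.T@np.array(c['t']).ravel()
    return im,d,c,W
def cloud(d,c,W):
    h,w=d.shape;u,v=np.meshgrid(np.arange(w,dtype=np.float32),np.arange(h,dtype=np.float32))
    p=cv2.undistortPoints(np.stack([u,v],-1).reshape(-1,1,2),np.array(c['mtx'],float),np.array(c['D'],float)).reshape(h,w,2)
    P=np.concatenate([p*d[...,None],d[...,None]],-1)
    return P@W[:3,:3].T+W[:3,3]
E
python3 - <<'E'
from h import *
out=[]
for n in['scene','top']:
    im,d,c,W=cam(n);P=cloud(d,c,W);np.savez('/tmp/%s.npz'%n,im=im,d=d,P=P)
    out.append(im)
    for t in['food_box','wing_a_edge','shut_box','salt_jar','spice_tin','mug','pepper_mill','oil_bottle']:
        for b in boxes_of(n,t)[:3]:
            u,v=map(int,b['centre']);print(n,t,round(b['score'],2),u,v,P[v,u].round())
cv2.imwrite('pics/a.png',cv2.cvtColor(out[0],cv2.COLOR_RGB2BGR))
cv2.imwrite('pics/b.png',cv2.cvtColor(out[1],cv2.COLOR_RGB2BGR))
print(get_obs())
E
```

```text
pics
scene food_box 0.93 335 254 [628. 158.  73.]
scene food_box 0.81 349 183 [398.  43.  74.]
scene food_box 0.61 225 139 [ 479. -375.   86.]
scene wing_a_edge 0.47 375 173 [246.  45.   3.]
scene shut_box 0.67 251 203 [ 627. -127.   74.]
scene salt_jar 0.82 299 290 [757. 147.  62.]
scene spice_tin 0.8 378 226 [471. 188.  55.]
scene mug 0.98 223 144 [ 488. -378.   70.]
scene pepper_mill 0.77 189 148 [ 587. -417.  100.]
scene pepper_mill 0.65 365 263 [607. 232.  74.]
scene oil_bottle 0.8 449 306 [640. 450. 144.]
top food_box 0.77 275 177 [597. 154.  71.]
top food_box 0.74 416 277 [ 307. -235.   75.]
top food_box 0.55 322 258 [364.  23.  76.]
top wing_a_edge 0.77 244 173 [607. 241.  85.]
top wing_a_edge 0.53 305 271 [329.  71.  68.]
top wing_a_edge 0.46 440 259 [ 355. -324.    3.]
top shut_box 0.88 378 177 [ 590. -140.   76.]
top shut_box 0.41 483 175 [ 579. -419.  132.]
top salt_jar 0.79 284 129 [743. 129.  62.]
top spice_tin 0.65 268 224 [463. 177.  54.]
top mug 0.77 477 220 [ 468. -441.    6.]
top pepper_mill 0.85 483 174 [ 581. -418.  135.]
top oil_bottle 0.48 302 174 [604.  76.  70.]
{'t': 0.9, 'qpos': array([ 1.29001320e+00,  4.23084328e-01,  1.62991153e+00,  6.15433872e-06,
        1.08859176e+00, -1.90292158e-02]), 'qvel': array([-0.0003217 , -0.00103965, -0.00066824, -0.00020117, -0.00073202,
       -0.00027321]), 'joint_torque': array([-7.44071094e-04, -5.44567215e+01, -2.74048930e+01,  6.42470852e-02,
        1.68374117e-02, -2.00711571e-05]), 'ee_pos': array([161.72029986, 603.6949451 , 222.68031463]), 'orientation': array([-4.09993142e-01, -3.11472003e+00, -9.09331925e-06]), 'ft_force': array([-0.0055764 ,  0.51699219,  0.4014355 ]), 'moment': array([ 0.00706748, -0.04633266,  0.04272596]), 'grasp_force': 0.0, 'width': 87.83856267317155}
```

View pics/a.png

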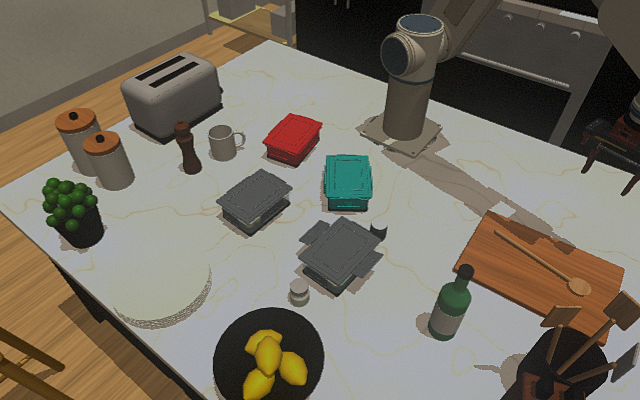

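View pics/b.png

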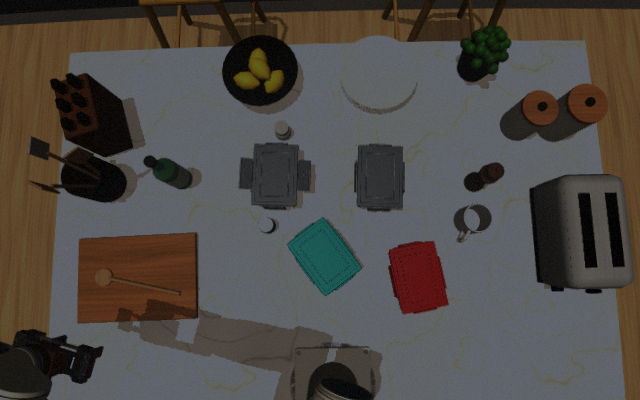

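The top picture shows four candidates: the grey box with open side wings at (275,176), the grey shut twin at (380,177), turquoise at (325,257) and red at (418,277). The first one fits, being grey with both long wings sticking out. I'll fit its pose from depth and confirm in a crop.

```bash
python3 - <<'E'
from h import *
for n in['top','scene']:
    f=np.load('/tmp/%s.npz'%n);P=f['P'];im=f['im']
    print(n,'table',np.median(P[...,2][(abs(P[...,2])<15)]))
    m=(P[...,0]>480)&(P[...,0]<730)&(P[...,1]>30)&(P[...,1]<290)&(P[...,2]>64)&(P[...,2]<120)
    # body: lid core
    core=m&(abs(P[...,1]-158)<52)&(P[...,2]<80)
    r=cv2.minAreaRect(P[m][:,:2].astype(np.float32));print('all',r,m.sum())
    r=cv2.minAreaRect(P[core][:,:2].astype(np.float32));print('core',r,core.sum(),np.median(P[core][:,2]))
    for lo in range(30,290,10):
        s=m&(P[...,1]>=lo)&(P[...,1]<lo+10)
        if s.sum()>3:
            Q=P[s];print(lo,s.sum(),np.percentile(Q[:,0],[2,98]).round(),np.median(Q[:,2]).round(1))
im=np.load('/tmp/top.npz')['im'][110:245,215:420]
cv2.imwrite('pics/c.png',cv2.resize(cv2.cvtColor(im,cv2.COLOR_RGB2BGR),None,fx=3.8,fy=3.8,interpolation=cv2.INTER_CUBIC))
E
```

```text
top table 0.5373616518083963
all ((621.09033203125, 154.22683715820312), (202.330322265625, 219.0493621826172), 86.6115493774414) 3621
core ((619.801513671875, 158.4285430908203), (219.7206573486328, 102.56105041503906), 0.12000955641269684) 2272 73.89154033589784
50 66 [562. 642.] 67.9
60 92 [557. 645.] 68.3
70 119 [560. 645.] 71.0
80 99 [560. 688.] 73.3
90 221 [523. 690.] 72.4
100 191 [517. 690.] 73.9
110 248 [517. 692.] 74.0
120 192 [515. 694.] 73.6
130 254 [515. 696.] 73.8
140 195 [516. 697.] 73.8
150 251 [516. 697.] 74.0
160 200 [516. 700.] 73.8
170 239 [516. 698.] 74.2
180 209 [516. 696.] 73.5
190 224 [519. 692.] 74.5
200 203 [520. 692.] 73.5
210 189 [521. 692.] 73.0
220 135 [523. 653.] 75.0
230 121 [565. 651.] 78.9
240 110 [567. 653.] 82.1
250 63 [568. 652.] 84.6
scene table -0.26124563515696764
all ((619.2490844726562, 154.050537109375), (202.53546142578125, 221.39407348632812), 86.94164276123047) 3809
core ((618.4203491210938, 157.98941040039062), (103.83094024658203, 222.51107788085938), 89.94693756103516) 2502 73.01185637023121
50 55 [563. 643.] 65.9
60 82 [558. 643.] 67.7
70 94 [557. 642.] 70.2
80 98 [556. 645.] 71.7
90 183 [518. 689.] 72.1
100 209 [516. 690.] 72.7
110 222 [516. 691.] 73.2
120 223 [516. 695.] 72.9
130 245 [514. 696.] 73.0
140 236 [514. 697.] 73.0
150 240 [516. 697.] 73.2
160 253 [516. 698.] 72.8
170 255 [514. 699.] 72.9
180 249 [517. 694.] 72.9
190 240 [520. 695.] 73.2
200 250 [522. 695.] 73.0
210 249 [522. 692.] 71.9
220 132 [520. 649.] 74.0
230 110 [565. 650.] 77.9
240 118 [565. 651.] 81.0
250 66 [566. 651.] 83.9
```

View pics/c.png

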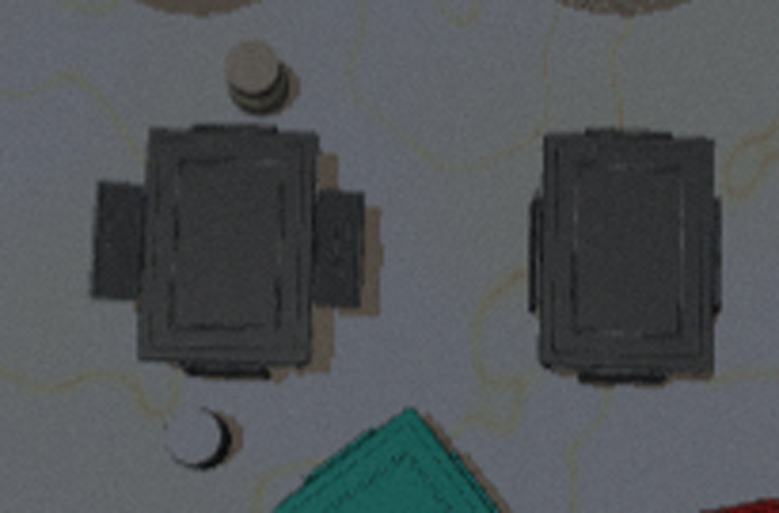

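The crop confirms it: the left grey box has open wings at crop (118,240) and (338,248), and its twin at right has all wings shut. The box centre is about (606,155) with yaw about -0.04. I'll shut the fingers and approach above wing_a.

```bash
python3 -m creep '[0.15,-0.345,0,0.22,0.15,-0.345,0,0.22,0.15,-0.345,0,0.22,0.15,-0.345,0,0.22,0.15,-0.345,0,0.22,0.15,-0.345,0,0.22,0.15,-0.345,0,0.22,0.15,-0.345,0,0.22,0.15,-0.345,0,0.22,0.15,-0.345,0,0.22]' 0
python3 -m creep '[0.296,0,-0.09,0,0.296,0,-0.09,0,0.296,0,-0.09,0,0.296,0,-0.09,0,0.296,0,-0.09,0,0.296,0,-0.09,0,0.296,0,-0.09,0,0.296,0,-0.09,0,0.296,0,-0.09,0,0.296,0,-0.09,0]' 
python3 - <<'E'
from h import *
im,d,c,W=cam('wrist');P=cloud(d,c,W);np.savez('/tmp/w.npz',P=P,im=im)
o=get_obs();print(o['ee_pos'],o['orientation'],o['width'])
m=(P[...,0]>480)&(P[...,0]<730)&(P[...,1]>30)&(P[...,1]<300)&(P[...,2]>55)&(P[...,2]<100)&(d>0)
for lo in range(90,290,8):
    s=m&(P[...,1]>=lo)&(P[...,1]<lo+8)
    if s.sum()>3: Q=P[s];print(lo,s.sum(),np.percentile(Q[:,0],[2,98]).round(),np.median(Q[:,2]).round(1))
cv2.imwrite('pics/d.png',cv2.cvtColor(im,cv2.COLOR_RGB2BGR))
E
```

```text
t: 1.73
ee_pos: [313.1, 253.5, 222.7]
orientation: [0.074, 3.141, -0.003]
ft_force: [-0.4, -0.4, -0.6]
width: 24.6
grasp_force: 0.0
t: 2.57
ee_pos: [607.5, 258.8, 131.7]
orientation: [-0.067, -3.139, 0.001]
ft_force: [-0.4, -0.6, -0.4]
width: 0.7
grasp_force: 0.0
[606.68850335 258.86806875 132.24051901] [-6.56361324e-02 -3.13940353e+00  6.48961529e-04] 0.57978997994457
90 1848 [517. 686.] 71.3
98 2262 [514. 686.] 72.2
106 2470 [514. 686.] 72.8
114 2669 [514. 687.] 72.9
122 2707 [513. 693.] 72.7
130 2830 [511. 726.] 72.7
138 2885 [511. 727.] 72.7
146 2843 [512. 694.] 72.7
154 2706 [512. 652.] 72.7
162 2630 [512. 646.] 72.7
170 2520 [512. 637.] 72.8
178 2367 [512. 629.] 72.8
186 2348 [512. 628.] 72.8
194 2318 [517. 628.] 73.0
202 2328 [517. 629.] 72.8
210 2326 [518. 629.] 71.7
218 2115 [520. 629.] 71.6
226 1266 [564. 629.] 76.1
234 1288 [564. 629.] 78.9
242 1125 [564. 623.] 80.9
250 711 [564. 610.] 84.2
```

View pics/d.png

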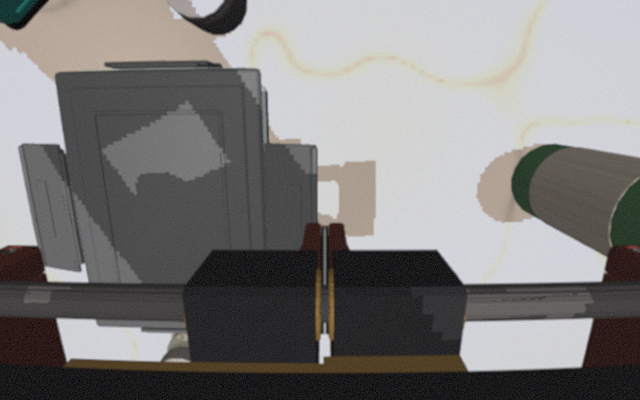

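The wrist view shows the box lid centre near (160,180), wing_a at (290,195) just left of the shut fingertips at (325,235), and wing_b at (50,205). I'll check finger geometry in depth before descending.

```bash
python3 - <<'E'
from h import *
P=np.load('/tmp/w.npz')['P'];T=np.array([606.9,258.9,132.2])
for r,c in[(228,312),(228,338),(240,312),(248,305),(248,345),(265,250),(265,400),(320,250),(320,400),(300,200),(255,220),(300,450),(300,130),(280,20),(380,300)]: print(r,c,(P[r,c]-T).round(1))
E
```

```text
228 312 [-11.6  -5.1   7.2]
228 338 [-11.1   6.8   7.2]
240 312 [-11.6  -4.6  22.3]
248 305 [-11.3  -7.1  30.1]
248 345 [-11.    8.7  30.8]
265 250 [-33.6 -14.3  92.4]
265 400 [-32.8  17.2  93.4]
320 250 [-27.6 -12.6 103.3]
320 400 [-26.5  15.2 103.5]
300 200 [-31.7 -21.7 102.7]
255 220 [-33.7 -22.3  86.6]
300 450 [-30.5  24.2 104. ]
300 130 [-28.8 -38.8  97.1]
280 20 [-29.2 -71.4  87.9]
380 300 [-22.6  -3.  113.3]
```

```bash
python3 -m creep '[0,-0.006,-0.03,0,0,-0.006,-0.04,0,0,-0.006,-0.045,0,0,-0.006,-0.05,0,0,-0.006,-0.055,0,0,-0.006,-0.06,0,0,-0.006,-0.065,0,0,-0.006,-0.068,0,0,-0.006,-0.07,0]'
python3 -m creep '[0,0,-0.004,0,0,0,-0.008,0,0,0,-0.011,0,0,0,-0.014,0,0,0,-0.014,0]'
```

```text
t: 3.37
ee_pos: [607.7, 252.7, 62.4]
orientation: [-0.066, -3.141, 0.0]
ft_force: [0.7, -0.1, 0.4]
width: 0.6
grasp_force: 0.2
t: 3.78
ee_pos: [607.4, 252.6, 47.9]
orientation: [-0.066, -3.14, 0.001]
ft_force: [-0.3, -0.1, 0.4]
width: 0.3
grasp_force: 0.0
```

```bash
cat >> h.py <<'E'
def wing(n,ys,xr=(560,655)):
    im,d,c,W=cam(n);P=cloud(d,c,W);m=(P[...,0]>xr[0])&(P[...,0]<xr[1])&(P[...,2]>8)&(P[...,2]<100)&(d>0)
    for lo in range(*ys,4):
        s=m&(P[...,1]>=lo)&(P[...,1]<lo+4)
        if s.sum()>3: print(n,lo,s.sum(),np.percentile(P[s][:,2],[5,50,95]).round(1))
    return im
E
python3 - <<'E'
from h import *
wing('wrist',(214,262),(560,590));im=wing('scene',(214,262),(560,590))
cv2.imwrite('pics/e.png',cv2.resize(cv2.cvtColor(im[200:300,280:420],cv2.COLOR_RGB2BGR),None,fx=5,fy=5))
E
```

```text
wrist 214 809 [11.2 71.5 72.6]
wrist 218 846 [62.3 70.6 72.2]
wrist 222 621 [61.6 70.8 72.2]
wrist 226 770 [66.3 68.9 71.1]
wrist 230 712 [61.8 64.3 66.7]
wrist 234 650 [57.4 59.7 62. ]
wrist 238 604 [52.6 55.1 57.7]
wrist 242 540 [48.  50.5 53. ]
wrist 246 410 [46.6 48.1 49.2]
```

View pics/e.png

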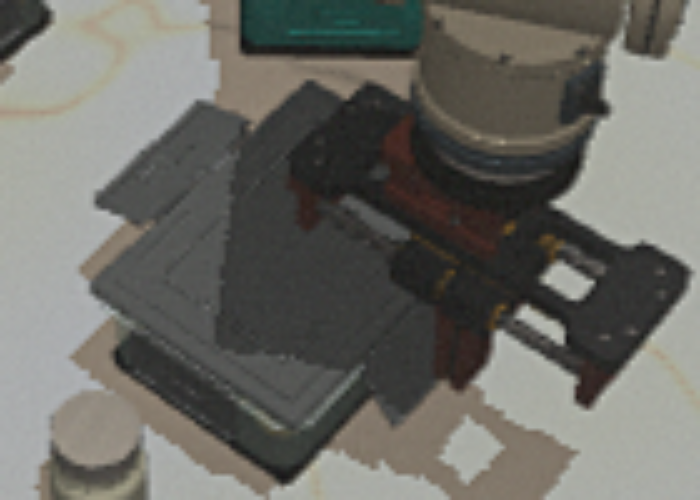

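The wing_a panel, at crop (410,370), now hangs at about 0.7 rad with its edge near y=248, z=46. Next I'll go around the edge, get lower and push in.

```bash
python3 -m creep '[0,0.012,0,0,0,0.013,-0.01,0,0,0.013,-0.02,0,0,0.013,-0.02,0,0,0.009,-0.02,0,0,0.005,-0.02,0,0,0.002,-0.02,0,0,-0.001,-0.02,0,0,-0.004,-0.02,0,0,-0.004,-0.02,0]'
python3 -m creep '[0,-0.0015,0,0,0,-0.003,0,0,0,-0.003,0,0]'
python3 -m creep '[0,-0.0015,0,0,0,-0.003,0,0,0,-0.003,0,0]'
```

```text
t: 4.72
ee_pos: [607.8, 249.0, 28.6]
orientation: [0.067, 3.141, 0.002]
ft_force: [-0.9, 4.0, -1.4]
width: 0.6
grasp_force: 2.3
t: 4.97
ee_pos: [607.8, 246.1, 28.7]
orientation: [0.067, 3.14, 0.002]
ft_force: [0.4, 4.0, -2.6]
width: 0.4
grasp_force: 2.3
t: 5.22
ee_pos: [607.8, 242.4, 28.8]
orientation: [0.066, 3.141, 0.0]
ft_force: [-0.6, 1.4, -2.4]
width: 0.3
grasp_force: 0.9
```

```bash
python3 -m creep '[0,-0.0015,0,0,0,-0.003,0,0,0,-0.003,0,0]'
python3 -m creep '[0,-0.001,0,0,0,-0.002,0,0,0,-0.002,0,0]'
```

```text
t: 5.47
ee_pos: [607.8, 239.1, 28.8]
orientation: [-0.066, -3.141, 0.001]
ft_force: [-0.2, 0.3, 0.9]
width: 0.5
grasp_force: 0.2
t: 5.72
ee_pos: [607.8, 237.2, 28.8]
orientation: [0.066, 3.141, -0.0]
ft_force: [-0.4, -0.0, -0.1]
width: 0.3
grasp_force: 0.0
```

```bash
python3 -m creep '[0,-0.001,0,0,0,-0.003,0,0,0,-0.003,0,0]'
python3 -m creep '[0,0.02,0,0,0,0.035,0,0,0,0.035,0.04,0,0,0.035,0.08,0,0,0.035,0.11,0,0,0.035,0.11,0]'
python3 - <<'E'
from h import *
wing('wrist',(210,262),(560,655))
E
```

```text
t: 5.97
ee_pos: [608.0, 235.7, 28.7]
orientation: [0.066, 3.14, 0.003]
ft_force: [0.9, 5.5, -1.9]
width: 1.0
grasp_force: 3.0
t: 6.47
ee_pos: [611.5, 271.9, 145.7]
orientation: [0.064, 3.131, 0.007]
ft_force: [1.4, -0.2, 0.6]
width: 0.4
grasp_force: 0.0
wrist 210 698 [70.5 71.7 72.8]
wrist 214 746 [62.2 71.4 72.6]
wrist 218 709 [62.2 70.3 71.8]
wrist 222 1204 [38.4 65.2 70.8]
wrist 226 737 [36.2 44.1 64.5]
```

wing_a is shut: its panel hangs vertically, edge at y≈227, z≈36. Now wing_b, mirrored.

```bash
python3 -m creep '[-0.007,-0.04,0,0,-0.007,-0.08,0,0,-0.007,-0.12,0,0,-0.007,-0.16,0,0,-0.007,-0.2,0,0,-0.007,-0.212,0,0,-0.007,-0.212,0,0,-0.007,-0.212,0,0]'
python3 - <<'E'
from h import *
wing('wrist',(36,108),(560,640))
E
python3 -m creep '[0,0,-0.03,0,0,0,-0.05,0,0,0,-0.055,0,0,0,-0.06,0,0,0,-0.065,0,0,0,-0.07,0,0,0,-0.075,0,0,0,-0.077,0,0,0,-0.077,0]'
```

```text
t: 7.18
ee_pos: [600.3, 57.5, 137.8]
orientation: [-0.068, -3.14, -0.0]
ft_force: [-0.3, -0.5, -0.1]
width: 0.0
grasp_force: 0.0
wrist 52 298 [65.  66.7 67.9]
wrist 56 474 [64.8 66.1 67.2]
wrist 60 452 [65.4 66.6 68.2]
wrist 64 455 [66.6 68.2 69.6]
wrist 68 485 [67.7 69.1 70.5]
wrist 72 612 [68.6 69.8 70.9]
wrist 76 622 [69.7 70.8 71.9]
wrist 80 623 [70.5 71.8 72.9]
wrist 84 612 [71.2 72.5 73.5]
wrist 88 594 [68.6 71.4 73. ]
wrist 92 637 [70.4 71.6 72.7]
wrist 96 617 [70.6 71.7 72.8]
wrist 100 637 [71.2 72.7 73.9]
wrist 104 632 [71.9 72.9 74. ]
t: 7.98
ee_pos: [600.7, 57.7, 61.6]
orientation: [-0.066, -3.141, 0.0]
ft_force: [0.6, 0.2, -0.4]
width: 0.5
grasp_force: 0.0
```

```bash
python3 -m creep '[0,0,-0.004,0,0,0,-0.008,0,0,0,-0.011,0,0,0,-0.014,0,0,0,-0.014,0]'
python3 - <<'E'
from h import *
wing('wrist',(48,100),(556,585))
E
```

```text
t: 8.4
ee_pos: [600.3, 57.6, 47.0]
orientation: [-0.066, -3.14, 0.0]
ft_force: [0.7, 0.0, 0.6]
width: 0.5
grasp_force: 0.0
wrist 60 28 [45.6 46.3 47.3]
wrist 64 524 [45.8 47.1 48.4]
wrist 68 598 [47.9 50.6 54. ]
wrist 72 650 [52.8 55.7 58.8]
wrist 76 712 [58.  60.7 63.5]
wrist 80 775 [62.9 65.7 68.4]
wrist 84 775 [67.8 70.1 71.5]
wrist 88 642 [62.1 70.6 72.2]
wrist 92 788 [62.7 71.4 72.5]
wrist 96 777 [12.1 71.5 72.7]
```

Wing_b mirrors wing_a (about 0.67 rad). Same sequence.

```bash
python3 -m creep '[0,-0.012,0,0,0,-0.013,-0.01,0,0,-0.013,-0.019,0,0,-0.013,-0.019,0,0,-0.009,-0.019,0,0,-0.005,-0.019,0,0,-0.002,-0.019,0,0,0.001,-0.019,0,0,0.004,-0.019,0,0,0.004,-0.019,0]'
python3 -m creep '[0,0.0015,0,0,0,0.003,0,0,0,0.003,0,0]'
python3 -m creep '[0,0.0015,0,0,0,0.003,0,0,0,0.003,0,0]'
python3 -m creep '[0,0.0015,0,0,0,0.003,0,0,0,0.003,0,0]'
python3 -m creep '[0,0.001,0,0,0,0.002,0,0,0,0.002,0,0]'
```

```text
t: 9.28
ee_pos: [600.4, 61.7, 28.4]
orientation: [-0.064, -3.14, 0.002]
ft_force: [-0.1, -2.8, -0.8]
width: 0.7
grasp_force: 1.3
t: 9.53
ee_pos: [600.4, 64.8, 28.6]
orientation: [-0.065, -3.14, 0.001]
ft_force: [0.2, -2.4, -2.6]
width: 0.8
grasp_force: 1.5
t: 9.78
ee_pos: [600.7, 68.1, 28.8]
orientation: [-0.065, -3.141, -0.0]
ft_force: [-0.7, -3.0, -1.4]
width: -0.0
grasp_force: 1.0
t: 10.03
ee_pos: [601.0, 71.3, 28.9]
orientation: [0.066, 3.14, 0.001]
ft_force: [-0.4, -0.1, 0.8]
width: 0.4
grasp_force: 0.1
t: 10.28
ee_pos: [601.0, 72.9, 28.8]
orientation: [0.065, 3.14, 0.0]
ft_force: [-0.3, -0.6, 0.6]
width: 0.6
grasp_force: 0.1
```

```bash
python3 -m creep '[0,0.001,0,0,0,0.003,0,0,0,0.003,0,0]'
python3 -m creep '[0,-0.02,0,0,0,-0.035,0,0,0,-0.035,0.04,0,0,-0.035,0.08,0,0,-0.035,0.12,0,0,-0.035,0.15,0,0,-0.035,0.15,0,0,-0.035,0.15,0]'
python3 - <<'E'
from h import *
wing('wrist',(48,96),(556,645));im=wing('scene',(214,262),(560,655))
cv2.imwrite('pics/f.png',cv2.resize(cv2.cvtColor(im[150:330,170:470],cv2.COLOR_RGB2BGR),None,fx=2.6,fy=2.6))
E
```

```text
t: 10.53
ee_pos: [600.8, 74.4, 28.7]
orientation: [-0.065, -3.141, 0.003]
ft_force: [0.4, -9.0, 0.1]
width: 0.2
grasp_force: 4.4
t: 11.2
ee_pos: [602.0, 40.4, 180.8]
orientation: [0.066, 3.136, 0.001]
ft_force: [-0.4, -0.2, -1.2]
width: 0.3
grasp_force: 0.0
wrist 80 138 [35.6 37.1 53. ]
wrist 84 1041 [36.9 56.9 70.3]
wrist 88 567 [62.6 70.1 71.6]
wrist 92 610 [62.2 71.4 72.6]
scene 214 65 [63.3 71.7 73.9]
scene 218 51 [63.  70.8 73.8]
scene 222 91 [42.  67.3 72.3]
scene 226 148 [36.6 51.7 69.2]
scene 230 9 [35.2 37.9 41.3]
```

View pics/f.png

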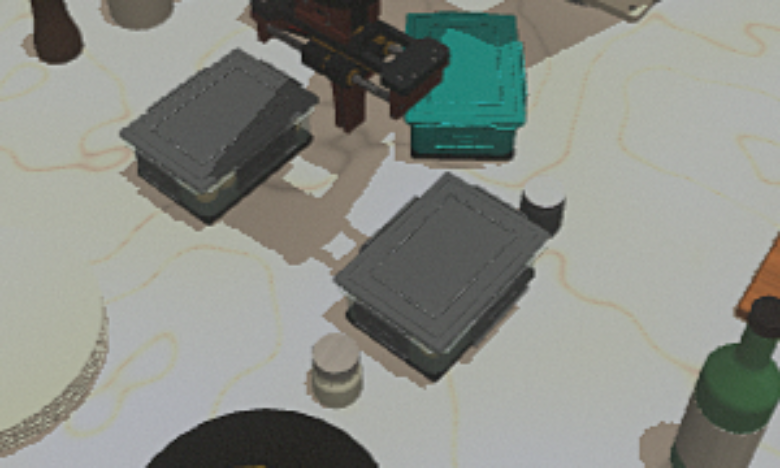

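Both wings of the food box at crop (445,270) are folded down. The jar at (337,370) and the tin at (543,205) stand in place.

```bash
python3 -c "
from workcell import ticket;print(ticket.close_job())"
```

```text
the job is handed in; nothing more can be done
None
```

Both long wings of the food box were pushed shut and stayed down once I drew back; nothing else was seen to move in the last picture, and the job is handed in at about 11 s (no verdict was returned).

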